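Torque the white bed-rail clamp

TASK

Two bed-rail clamps stand on the dorm desk, each with a break-over torque wrench already on its bolt. Tighten the bolt of the clamp that holds the white tube: turn its wrench clockwise (seen from above) until the bolt is home and the wrench's hinge clearly breaks over, by some 10 to 20 degrees, then stop, without forcing the bent handle on to its end stop, and leave the handle bent as it is. Leave the wrench on the blue tube's clamp alone.

Things in the scene. Friction and masses are not known exactly. Their poses are not given: they have to be found in the camera images.
- white_clamp: Fixed clamp to tighten: plywood board 150 x 130 x 20 mm, white tube (dia. 40, 230 long, top z 61 mm) across its far side in a dark saddle (top z 65 mm). Origin: on the bolt's vertical axis, about which the wrench turns, at desk height; x points from handle side to tube, y along the tube. The blue-tube clamp is its twin; they swap sides, 0.38 m or more apart.
- white_turn (a joint): Turn of bolt and wrench, rad, growing clockwise from above (tightening). Starts at 0 to 0.25, turns against a steady 0.8 N m (about 4 N at the grip) to a hard stop, home, at 0.6; stays where left. The straight handle points along the clamp's -x axis turned 0.4 rad counterclockwise (from above) at 0, and 0.2 rad clockwise at 0.6.
- white_break (a joint): Bend at the wrench's break-over hinge (vertical brass pin, dia. 24 mm, 35 mm from the bolt axis), rad: 0 straight, growing as the handle bends clockwise from the head. Straight until the hinge carries 1.8 N m (about 12 N across the grip), reached only with the bolt home; then yields at that steady moment. End stop at 0.7. Stays where left, no spring back.
- white_grip (a point): On the axis of the black rubber grip (dia. 28, 118 long, level, orange ring near each end) of the white clamp's wrench, 90 mm above the desk, 155 mm from the hinge, 190 mm from the bolt axis. The rubber runs from 65 mm before to 53 mm beyond this point, where the wrench ends. Wrench head: dia. 36, top z 106 mm. Only things under 30 mm high lie below or beside the handle.
- blue_grip (a point): The same point on the wrench of the blue-tube clamp, which must be left alone.

How it is judged (in metres and radians):
On the way, in this order (a step that is already met when the one before it is completed fails the run):
1. the bolt under the white clamp's wrench comes home with the wrench still straight (value of joint white_turn above 0.55 rad and value of joint white_break below 0.12 rad).
2. the wrench's hinge has broken over with the bolt home (value of joint white_turn above 0.55 rad and value of joint white_break above 0.15 rad), for 0.1 s.
At the end, for the whole second after the job is handed in: The white clamp's bolt is home (white_turn above 0.55 rad), its wrench is left bent at the hinge between 0.15 and 0.5 rad (9 to 29 degrees) and at rest, and the blue clamp's wrench is within 20 mm of where it was (all of step 2 and value of joint white_break below 0.5 rad and velocity of joint white_break between -0.05 and 0.05 rad/s and distance of blue_grip from where it was at the start of the episode below 0.02 m); the robot touches nothing.
It fails at once if the broken-over wrench is forced on towards its end stop (hinge beyond 0.5 rad) (value of joint white_break above 0.5 rad).
It fails at once if the blue clamp's wrench is moved by more than 20 mm (distance of blue_grip from where it was at the start of the episode above 0.02 m).
It also fails if it takes over 38 s, if anything falls off the work surface, if the arm or the gripper's body presses on something with over 40 N, if the wrist force passes 120 N, or if a joint passes its speed limit or range.

ROBOT

A 7-joint arm with a two-finger parallel gripper is mounted at the origin on the work surface. World frame = base frame: x ahead of the robot, y to its left, z up, the work surface at z = 0. Lengths are in mm, angles in rad, forces in N, time in s.
With the tool pointing down it reaches from about 400 to 875 mm from the base axis. Payload 4.4 kg.
Tool frame: the origin (TCP) lies midway between the tips of the shut fingers; the grasp point (between the pads) lies 19 mm behind it; z points along the fingers, y is the line along which they close (so a half turn about z gives the same grasp; the last joint's range is limited). The gripper opens to 85 mm and grips with 20 to 120 N. Pads are 22 mm wide; open, the fingers measure 114 mm over their backs; the gripper's body (76 mm by 85 mm) begins 54 mm behind the grasp point. The pads swing forward as they close: fully open they stand 13 mm farther back than shut.
Start: joints at [1.072, 0.628, 0.038, 1.517, -0.027, 0.996, -0.02], TCP at [272.647, -590.069, 231.313] pointing down, gripper open.
Joint ranges: [-3.06, 3.06], [-0.37, 2.12], [-1.25, 1.32], [0.18, 2.47], [-1.1, 4.24], [0.23, 1.98], [-2.94, 2.94]. Speed limits (rad/s): [2.57, 2.57, 3.14, 3.14, 3.14, 3.14, 3.14].

INTERFACE

Orientations are given as [roll, pitch, yaw] about the fixed x, y, z axes, in that order (R = Rz(yaw) Ry(pitch) Rx(roll)).
In Python, from cell import read_state, get_image, finish_job gives the robot as it stands.
- The arm moves only by the tool send_rows, never from a script. Its argument "series" is a list of rows, each an object of numbers: "ax", "ay", "az": the turn, a rotation vector about the tool's x, y, z in rad; "dx", "dy", "dz": the shift along the tool's x, y, z in cm; "hand": the closure, from 0 (fully open) to 1 (shut). In form: [{"ax": .., "ay": .., "az": .., "dx": .., "dy": .., "dz": .., "hand": ..}, ...]. A call has 1 to 10 rows; each row is the pose to reach, as a shift and turn from the pose commanded when the call began, along the tool's axes at that moment; what a row does not reach only later rows make up. A row lasts 1/10 s, in which the tool goes at most 50 mm and 8.59 degrees, less where a joint would pass 70% of its speed; a pose out of reach is approached as far as the arm can. A call with a gripper value outside its range is refused whole. The fingers move at their own pace and stop on an object; the grip force is fixed at half the most. Time passes only in rows, so rows that repeat a pose let the fingers close. It gives the time, the measured TCP pose, the force, the opening and the grip force at its end, in the units of the state.
- read_state(): the state, without advancing time (a new reading comes with each control period).
- get_image(name): name is "scene" or "top" or "wrist"; returns a dict with "pixels" (480x640x3 uint8, red, green, blue), "mtx" (3x3 intrinsics, pixels), "R" (3x3) and "t" (3): a world point X has camera coordinates R X + t. Camera axes: x right, y down, z forward; pixel columns grow to the right and rows downward; lengths in mm; the calibration is good to about 2 mm. A picture is of the moment at which its call begins. There is no depth.
- finish_job(): hands the job in; it is judged then, once.
The state is a dict: "clock": time; "qpos": joint angles; "qd": joint speeds; "tau": joint torques, N m; "eef_pos": TCP position; "tool_rot": TCP orientation; "force": force on the tool from outside, world axes, zero at the start; "torque": the same for the moment, N m; "width": finger opening in mm; "gripper_force": force on a finger pad.
Only numpy, scipy, OpenCV 4.12 (cv2) and the standard library are available. Lean on these libraries where they do the work, as an engineer would, in place of code of your own. Each camera call takes 0.05 s, during which the arm holds its last target. There are 200 camera calls.

## Working session

There is one attempt and no reset: what is moved stays moved. The work goes in short steps, Python scripts to look and compute and a tool call to move; the robot and the scene stay as the last step left them, time stands still between calls to the robot, and variables do not carry over. Pictures are saved under pics/ and viewed, at most 10 in all, crops included, and the job is handed in when it is done.

Besides the shell and the picture viewer there is one more tool, called after "Emit:" as name(argument=value, ...), one argument or row to a line, values as JSON. send_rows: Moves the arm, as the interface text tells. Its arguments: {"type":"object","properties":{"series":{"type":"array","items":{"type":"object","properties":{"ax":{"type":"number"},"ay":{"type":"number"},"az":{"type":"number"},"dx":{"type":"number"},"dy":{"type":"number"},"dz":{"type":"number"},"hand":{"type":"number"}}}}},"required":["series"]}

```bash
mkdir -p pics; python3 - <<'E'
from cell import read_state,get_image
import cv2,numpy as np
s=read_state();print(s)
for n in("top","scene"):
    g=get_image(n);cv2.imwrite(f"pics/{n}0.png",g["pixels"][:,:,::-1]);np.savez(f"{n}0.npz",**g)
    print(n,g["mtx"].tolist(),np.round(-g["R"].T@g["t"],1),np.round(g["R"],3).tolist())
E
```

```text
{'clock': 0.0, 'qpos': array([ 1.07218525,  0.62931362,  0.03846715,  1.5184161 , -0.02697461,
        0.99631369, -0.01998721]), 'qd': array([-0.00038836, -0.00012956, -0.00135864, -0.00033657,  0.0013693 ,
        0.0016078 , -0.00055163]), 'tau': array([-1.09138044e-03, -5.63395715e+01,  1.22622952e+00, -1.93442935e+01,
        1.10937614e-02,  1.05314990e-02,  1.90301773e-05]), 'eef_pos': array([ 272.35666619, -589.46801232,  230.39526109]), 'tool_rot': array([-3.13966144e+00,  6.10536699e-05,  4.32816267e-01]), 'force': array([0.16057738, 0.66589656, 0.10246244]), 'torque': array([ 0.04264439, -0.03771423,  0.01853661]), 'gripper_force': 0.0, 'width': 85.35547974836909}
top [[541.6272460123243, 0.0, 319.8022629069124], [0.0, 541.6272460123243, 237.74882551282195], [0.0, 0.0, 1.0]] [ 379.1  -37.1 1013.6] [[-0.153, -0.988, -0.002], [-0.967, 0.15, -0.204], [0.202, -0.029, -0.979]]
scene [[518.7308606419247, 0.0, 321.1148912589027], [0.0, 518.7308606419247, 233.39016672859265], [0.0, 0.0, 1.0]] [1029.9  499.8  668.3] [[-0.772, 0.635, -0.004], [0.41, 0.494, -0.767], [-0.485, -0.594, -0.642]]
```

View pics/top0.png

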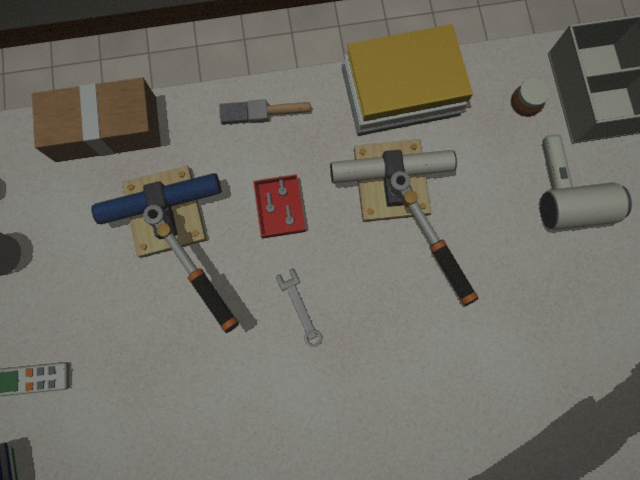

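View pics/scene0.png

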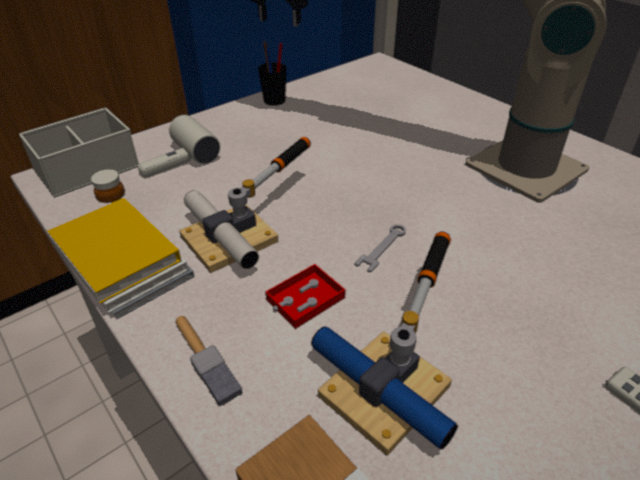

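The top view shows the white clamp on the right: bolt about (401,181), brass pin (410,198), rings about (439,246) and (470,299). Blue clamp is on the left. Clockwise means the handle sweeps left in the image (+y).

```bash
cat > h.py <<'E'
import numpy as np,cv2
def ray(g,uv,z):
    d=g["R"].T@np.linalg.inv(g["mtx"])@np.array([uv[0],uv[1],1.]);c=-g["R"].T@g["t"]
    return c+d*(z-c[2])/d[2]
def orange(g,box=None,amin=15):
    h=cv2.cvtColor(g["pixels"],cv2.COLOR_RGB2HSV);m=cv2.inRange(h,(4,170,110),(14,255,255))
    n,l,st,c=cv2.connectedComponentsWithStats(m)
    return [(c[i].round(1),int(st[i,4])) for i in range(1,n) if st[i,4]>=amin]
E
python3 - <<'E'
from h import *
for n in("top","scene"):
    g=dict(np.load(f"{n}0.npz"))
    for c,a in orange(g): print(n,c,a,ray(g,c,90).round(1))
g=dict(np.load("top0.npz"))
print("bolt",ray(g,(401,181),106).round(1),"pin",ray(g,(410.5,198),98).round(1))
print("tube ends",ray(g,(334,172),45).round(1),ray(g,(454,161),45).round(1))
E
```

```text
top [ 29.7 385.9] 15 [396.5 446.2  90. ]
scene [305.7 139.5] 23 [ 413.2 -308.3   90. ]
scene [279.  160.8] 32 [ 510.6 -274.4   90. ]
scene [443.8 234.6] 43 [431.8 102.4  90. ]
scene [428.7 273.5] 70 [524.6 150.1  90. ]
bolt [ 644.9 -220.3  106. ] pin [ 614.  -232.7   98. ]
tube ends [ 699.3 -111.8   45. ] [ 686.1 -338.3   45. ]
```

Emit:
send_rows(
  series=[
    {"dx": 4, "dy": -2.5, "dz": 0, "az": 0.02, "hand": 0},
    {"dx": 8, "dy": -5, "dz": 0.5, "az": 0.07, "hand": 0},
    {"dx": 12, "dy": -7.6, "dz": 1, "az": 0.07, "hand": 0},
    {"dx": 16, "dy": -10.2, "dz": 1.5, "az": 0.07, "hand": 0},
    {"dx": 20, "dy": -12.7, "dz": 2, "az": 0.07, "hand": 0},
    {"dx": 24, "dy": -15.3, "dz": 2.5, "az": 0.07, "hand": 0},
    {"dx": 28, "dy": -17.8, "dz": 3, "az": 0.07, "hand": 0},
    {"dx": 30.4, "dy": -19.3, "dz": 3, "az": 0.07, "hand": 0},
    {"dx": 30.4, "dy": -19.3, "dz": 3, "az": 0.07, "hand": 0},
    {"dx": 30.4, "dy": -19.3, "dz": 3, "az": 0.07, "hand": 0},
  ],
)

```text
invalid input at $.series[0]: expected keys ax, ay, az, dx, dy, dz, hand
```

```bash
python3 - <<'E'
from cell import read_state,get_image
from h import *
s=read_state();print(s["clock"],s["eef_pos"],s["tool_rot"],s["force"])
g=get_image("wrist");cv2.imwrite("pics/w1.png",g["pixels"][:,:,::-1]);np.savez("w1.npz",**g)
for c,a in orange(g): print(c,a,ray(g,c,90).round(1))
E
```

```text
0.1 [ 272.40975152 -589.54252246  230.48908346] [-3.13989329e+00  1.21994041e-05  4.32809588e-01] [-0.49689863  0.02240831  0.20145962]
```

View pics/w1.png

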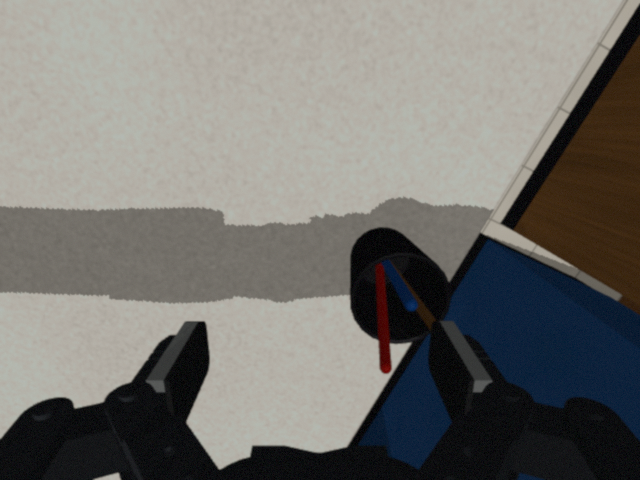

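All seven keys are required, so the arm did not move. The wrist view shows a pencil cup nearby (about 385,290), so I check its height before crossing it.

```bash
python3 - <<'E'
from h import *
g=dict(np.load("scene0.npz"));b=ray(g,(274,100),0);print("base",b.round())
for z in(100,150,180,200,230,250):
    p=g["mtx"]@(g["R"]@np.array([b[0],b[1],z])+g["t"]);print(z,(p[:2]/p[2]).round())
w=dict(np.load("w1.npz"));print(ray(w,(400,290),100).round(),ray(w,(385,370),180).round())
E
```

```text
base [ 247. -672.    0.]
100 [272.  66.]
150 [271.  49.]
180 [270.  37.]
200 [269.  30.]
230 [268.  18.]
250 [268.  10.]
[ 256. -666.  100.] [ 233. -651.  180.]
```

Pencil tops are at about 165 mm and the fingers are at 230, so the path is clear if I lower late.

Emit:
send_rows(
  series=[
    {"ax": 0, "ay": 0, "dx": 4, "dy": -2.5, "dz": 0, "az": 0.02, "hand": 0},
    {"ax": 0, "ay": 0, "dx": 8, "dy": -5, "dz": 0, "az": 0.07, "hand": 0},
    {"ax": 0, "ay": 0, "dx": 12, "dy": -7.6, "dz": 0, "az": 0.07, "hand": 0},
    {"ax": 0, "ay": 0, "dx": 16, "dy": -10.2, "dz": 0, "az": 0.07, "hand": 0},
    {"ax": 0, "ay": 0, "dx": 20, "dy": -12.7, "dz": 1, "az": 0.07, "hand": 0},
    {"ax": 0, "ay": 0, "dx": 24, "dy": -15.3, "dz": 2, "az": 0.07, "hand": 0},
    {"ax": 0, "ay": 0, "dx": 28, "dy": -17.8, "dz": 3, "az": 0.07, "hand": 0},
    {"ax": 0, "ay": 0, "dx": 30.4, "dy": -19.3, "dz": 3, "az": 0.07, "hand": 0},
    {"ax": 0, "ay": 0, "dx": 30.4, "dy": -19.3, "dz": 3, "az": 0.07, "hand": 0},
    {"ax": 0, "ay": 0, "dx": 30.4, "dy": -19.3, "dz": 3, "az": 0.07, "hand": 0},
  ],
)

```text
clock: 1.15
eef_pos: [467.8, -287.0, 201.2]
tool_rot: [3.142, 0.001, 0.365]
force: [0.1, -0.5, 0.9]
width: 85.6
gripper_force: 0.0
```

```bash
python3 - <<'E'
from cell import read_state,get_image
from h import *
s=read_state();print(s["clock"],s["eef_pos"],s["tool_rot"],s["force"])
g=get_image("wrist");cv2.imwrite("pics/w2.png",g["pixels"][:,:,::-1]);np.savez("w2.npz",**g)
for c,a in orange(g): print(c,a,ray(g,c,90).round(1))
E
```

```text
1.15 [ 467.82832714 -286.95557645  201.18455878] [3.14158676e+00 5.26136008e-04 3.64533289e-01] [ 0.12298586 -0.47709356  0.92387963]
[333.6 158.4] 21 [ 522.8 -276.    90. ]
[297.3 300.1] 23 [ 419.3 -288.4   90. ]
```

View pics/w2.png

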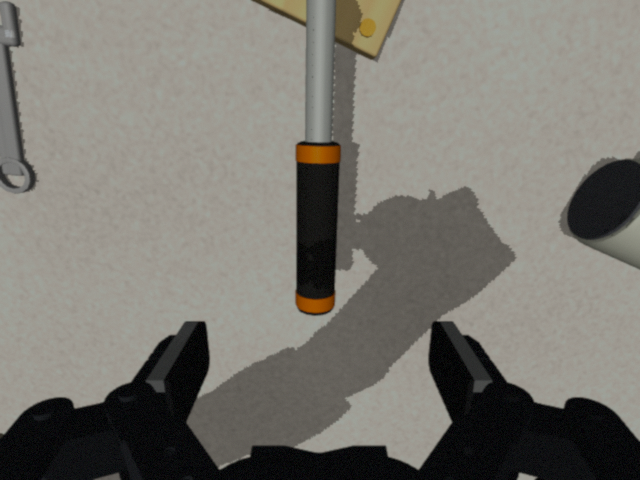

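Rings at (318,153) and (316,302), the handle upright in the image and centred between the fingers.

```bash
python3 - <<'E'
from h import *
g=dict(np.load("w2.npz"))
for c in((318,153),(316,302)): print(ray(g,c,98).round(1))
a,b=ray(g,(318,153),98),ray(g,(316,302),98);d=a-b;print(np.linalg.norm(d),np.arctan2(d[1],d[0]))
print(ray(g,(312,60),90))
E
```

```text
[ 523.1 -265.1   98. ]
[ 426.5 -300.3   98. ]
102.82506902376583 0.3497772131126401
[ 571.79473745 -242.72646983   90.        ]
```

The handle angle is 0.35 rad and the grip point about (469,-285), with the bolt at about (647,-220), which agrees with the first estimate. Descending to straddle the grip.

Emit:
send_rows(
  series=[
    {"ax": 0, "ay": 0, "dx": 0, "dy": -0.2, "dz": 4, "az": 0.015, "hand": 0},
    {"ax": 0, "ay": 0, "dx": 0, "dy": -0.2, "dz": 8, "az": 0.015, "hand": 0},
    {"ax": 0, "ay": 0, "dx": 0, "dy": -0.2, "dz": 11, "az": 0.015, "hand": 0},
    {"ax": 0, "ay": 0, "dx": 0, "dy": -0.2, "dz": 13.2, "az": 0.015, "hand": 0},
    {"ax": 0, "ay": 0, "dx": 0, "dy": -0.2, "dz": 13.2, "az": 0.015, "hand": 0.3},
    {"ax": 0, "ay": 0, "dx": 0, "dy": -0.2, "dz": 13.2, "az": 0.015, "hand": 0.5},
    {"ax": 0, "ay": 0, "dx": 0, "dy": -0.2, "dz": 13.2, "az": 0.015, "hand": 0.5},
    {"ax": 0, "ay": 0, "dx": 0, "dy": -0.2, "dz": 13.2, "az": 0.015, "hand": 0.5},
  ],
)

```text
clock: 2.0
eef_pos: [467.7, -286.4, 70.8]
tool_rot: [3.139, -0.002, 0.347]
force: [0.6, 0.4, -0.8]
width: 42.3
gripper_force: 0.0
```

```bash
python3 - <<'E'
from cell import read_state,get_image
from h import *
s=read_state();print(s["clock"],s["eef_pos"],s["tool_rot"],s["force"],s["width"])
g=get_image("wrist");cv2.imwrite("pics/w3.png",g["pixels"][:,:,::-1])
E
```

```text
2.0 [ 467.73249165 -286.36216139   70.80575172] [ 3.13939138e+00 -1.78033526e-03  3.47185496e-01] [ 0.631195    0.37591507 -0.81181279] 42.340308496985756
```

View pics/w3.png

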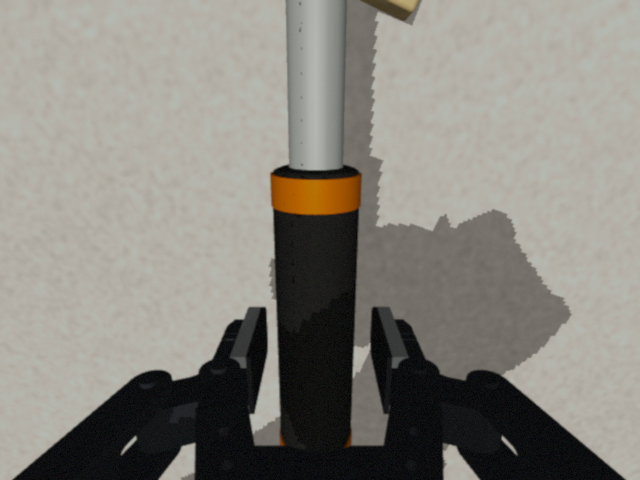

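The fingers straddle the grip with a few mm of play on each side. Now I sweep about the bolt (19.1 cm ahead along tool x), turning with it.

Emit:
send_rows(
  series=[
    {"ax": 0, "ay": 0, "az": 0.05, "dx": 0.02, "dy": -0.95, "dz": 0, "hand": 0.5},
    {"ax": 0, "ay": 0, "az": 0.1, "dx": 0.1, "dy": -1.91, "dz": 0, "hand": 0.5},
    {"ax": 0, "ay": 0, "az": 0.15, "dx": 0.21, "dy": -2.85, "dz": 0, "hand": 0.5},
    {"ax": 0, "ay": 0, "az": 0.2, "dx": 0.38, "dy": -3.79, "dz": 0, "hand": 0.5},
    {"ax": 0, "ay": 0, "az": 0.25, "dx": 0.59, "dy": -4.73, "dz": 0, "hand": 0.5},
    {"ax": 0, "ay": 0, "az": 0.3, "dx": 0.85, "dy": -5.64, "dz": 0, "hand": 0.5},
    {"ax": 0, "ay": 0, "az": 0.35, "dx": 1.16, "dy": -6.55, "dz": 0, "hand": 0.5},
    {"ax": 0, "ay": 0, "az": 0.4, "dx": 1.51, "dy": -7.44, "dz": 0, "hand": 0.5},
    {"ax": 0, "ay": 0, "az": 0.45, "dx": 1.9, "dy": -8.31, "dz": 0, "hand": 0.5},
    {"ax": 0, "ay": 0, "az": 0.5, "dx": 2.34, "dy": -9.16, "dz": 0, "hand": 0.5},
  ],
)

```text
clock: 3.05
eef_pos: [458.1, -193.2, 70.4]
tool_rot: [3.139, -0.002, -0.156]
force: [-1.0, -4.2, 1.4]
width: 42.7
gripper_force: 2.1
```

```bash
python3 - <<'E'
from cell import read_state,get_image
from h import *
s=read_state();print(s["clock"],s["eef_pos"],s["tool_rot"],s["force"],s["torque"],s["width"])
g=get_image("wrist");w=g["pixels"];t=get_image("top");cv2.imwrite("pics/w4.png",np.hstack([cv2.resize(w,(400,300)),t["pixels"][80:380,240:640]])[:,:,::-1])
E
```

```text
3.05 [ 458.06146217 -193.1753542    70.40197215] [ 3.13911810e+00 -2.47471081e-03 -1.55833494e-01] [-1.04182184 -4.20735364  1.43611663] [-0.86696135  0.23660887 -0.01708007] 42.654474627275
```

View pics/w4.png

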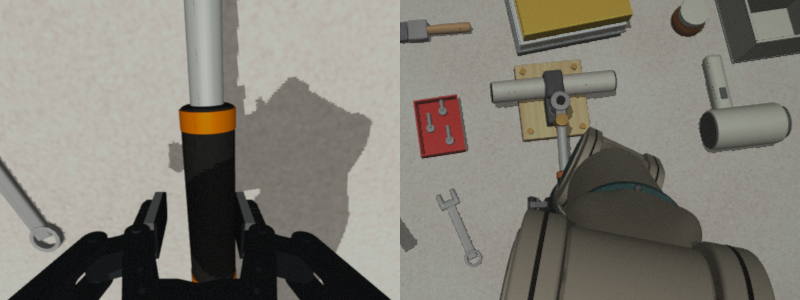

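Contact on the right pad with 4.2 N, as expected while the bolt turns. I continue in smaller steps and watch for the force rise at home.

Emit:
send_rows(
  series=[
    {"ax": 0, "ay": 0, "az": 0.03, "dx": 0.01, "dy": -0.57, "dz": 0, "hand": 0.5},
    {"ax": 0, "ay": 0, "az": 0.06, "dx": 0.03, "dy": -1.15, "dz": 0, "hand": 0.5},
    {"ax": 0, "ay": 0, "az": 0.08, "dx": 0.06, "dy": -1.53, "dz": 0, "hand": 0.5},
    {"ax": 0, "ay": 0, "az": 0.08, "dx": 0.06, "dy": -1.53, "dz": 0, "hand": 0.5},
  ],
)

```text
clock: 3.55
eef_pos: [461.1, -175.9, 69.4]
tool_rot: [-3.141, -0.001, -0.232]
force: [-0.2, -2.0, 1.3]
width: 42.7
gripper_force: 0.9
```

Emit:
send_rows(
  series=[
    {"ax": 0, "ay": 0, "az": 0.02, "dx": 0, "dy": -0.38, "dz": 0, "hand": 0.5},
    {"ax": 0, "ay": 0, "az": 0.02, "dx": 0, "dy": -0.38, "dz": 0, "hand": 0.5},
  ],
)

```text
clock: 3.75
eef_pos: [462.0, -172.3, 69.3]
tool_rot: [-3.141, -0.001, -0.252]
force: [0.9, -3.1, 0.6]
width: 43.0
gripper_force: 1.1
```

Emit:
send_rows(
  series=[
    {"ax": 0, "ay": 0, "az": 0.02, "dx": 0, "dy": -0.38, "dz": 0, "hand": 0.5},
    {"ax": 0, "ay": 0, "az": 0.02, "dx": 0, "dy": -0.38, "dz": 0, "hand": 0.5},
  ],
)

```text
clock: 3.95
eef_pos: [462.9, -168.5, 69.3]
tool_rot: [-3.141, -0.0, -0.272]
force: [0.4, -2.9, 1.3]
width: 42.7
gripper_force: 1.1
```

Emit:
send_rows(
  series=[
    {"ax": 0, "ay": 0, "az": 0.02, "dx": 0, "dy": -0.38, "dz": 0, "hand": 0.5},
    {"ax": 0, "ay": 0, "az": 0.02, "dx": 0, "dy": -0.38, "dz": 0, "hand": 0.5},
  ],
)

```text
clock: 4.15
eef_pos: [463.8, -165.5, 69.3]
tool_rot: [3.141, -0.001, -0.293]
force: [1.1, -4.2, 0.5]
width: 42.8
gripper_force: 1.9
```

Emit:
send_rows(
  series=[
    {"ax": 0, "ay": 0, "az": 0.02, "dx": 0, "dy": -0.38, "dz": 0, "hand": 0.5},
    {"ax": 0, "ay": 0, "az": 0.02, "dx": 0, "dy": -0.38, "dz": 0, "hand": 0.5},
  ],
)

```text
clock: 4.35
eef_pos: [464.6, -163.5, 69.3]
tool_rot: [3.139, -0.001, -0.314]
force: [-0.6, -8.6, -0.5]
width: 42.7
gripper_force: 3.9
```

Emit:
send_rows(
  series=[
    {"ax": 0, "ay": 0, "az": 0.02, "dx": 0, "dy": -0.38, "dz": 0, "hand": 0.5},
    {"ax": 0, "ay": 0, "az": 0.02, "dx": 0, "dy": -0.38, "dz": 0, "hand": 0.5},
  ],
)

```text
clock: 4.55
eef_pos: [465.6, -160.4, 69.3]
tool_rot: [3.139, -0.002, -0.335]
force: [-1.1, -8.4, -0.5]
width: 42.5
gripper_force: 4.3
```

The force rose from 4 to about 8.5 N at TCP y ≈ -165, then stayed level while the tool moved on: the bolt is home and the hinge is yielding. I now turn about the hinge (15.5 cm) by 0.2 rad and then check.

Emit:
send_rows(
  series=[
    {"ax": 0, "ay": 0, "az": 0.03, "dx": 0.02, "dy": -0.5, "dz": 0, "hand": 0.5},
    {"ax": 0, "ay": 0, "az": 0.06, "dx": 0.05, "dy": -1.0, "dz": 0, "hand": 0.5},
    {"ax": 0, "ay": 0, "az": 0.09, "dx": 0.1, "dy": -1.5, "dz": 0, "hand": 0.5},
    {"ax": 0, "ay": 0, "az": 0.12, "dx": 0.15, "dy": -2.0, "dz": 0, "hand": 0.5},
    {"ax": 0, "ay": 0, "az": 0.15, "dx": 0.2, "dy": -2.5, "dz": 0, "hand": 0.5},
    {"ax": 0, "ay": 0, "az": 0.18, "dx": 0.3, "dy": -3.0, "dz": 0, "hand": 0.5},
    {"ax": 0, "ay": 0, "az": 0.18, "dx": 0.3, "dy": -3.0, "dz": 0, "hand": 0.5},
  ],
)

```text
clock: 5.25
eef_pos: [477.9, -132.7, 69.2]
tool_rot: [3.139, -0.001, -0.515]
force: [-0.2, -8.2, 0.3]
width: 42.6
gripper_force: 3.8
```

```bash
python3 - <<'E'
from cell import read_state,get_image
from h import *
s=read_state();print(s["clock"],s["eef_pos"],s["tool_rot"],s["force"],s["width"])
g=get_image("wrist");np.savez("w5.npz",**g);t=get_image("top");np.savez("t5.npz",**t)
w=cv2.resize(g["pixels"],(400,300));c=cv2.resize(t["pixels"][130:280,340:540],(400,300))
cv2.imwrite("pics/w5.png",np.hstack([w,c])[:,:,::-1])
E
```

```text
5.25 [ 477.93244451 -132.69735478   69.22271965] [ 3.13870904e+00 -1.33052238e-03 -5.14680395e-01] [-0.19134978 -8.23282354  0.31668693] 42.55541472332
```

View pics/w5.png

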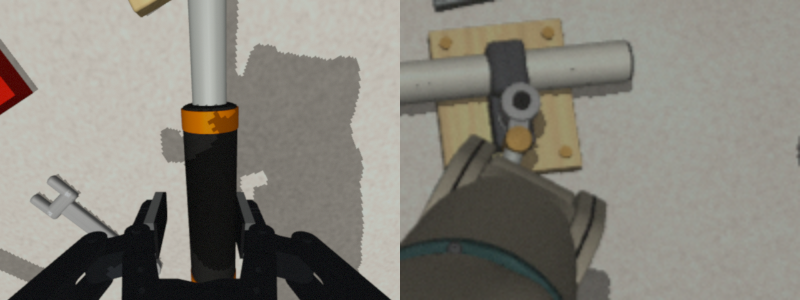

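Handle axis in the wrist view runs roughly (332,16)–(336,194)–(339,432) full scale; in the top view bolt is at (400,180), pin at (398.5,199).

```bash
python3 - <<'E'
from h import *
w=dict(np.load("w5.npz"));t=dict(np.load("t5.npz"))
b,p=ray(t,(400.5,180),106),ray(t,(398.5,199),98);print("bolt,pin",b.round(1),p.round(1),np.linalg.norm((b-p)[:2]))
a,c=ray(w,(332,16),90),ray(w,(336,194),90);e=ray(w,(339,400),98)
f=lambda d:np.arctan2(d[1],d[0])
print(a.round(1),c.round(1),"handle",f(a-c),f(a-e),"head",f(b-p),"pin->ring",f(p-c), np.linalg.norm(p-c))
# expected pin at home
for yaw in(-.24,-.26,-.28): q=np.array([647,-220])-35*np.array([np.cos(yaw),np.sin(yaw)]);print(yaw,q.round(1),f(q-c[:2]))
E
```

```text
bolt,pin [ 646.8 -219.8  106. ] [ 615.5 -211.5   98. ] 32.378972481701375
[ 569.5 -189.5   90. ] [ 525.1 -166.5   90. ] handle -0.47862093559206226 -0.4860795052215097 head -0.2567095018349274 pin->ring -0.46242063047263426 101.25430472518674
-0.24 [ 613.  -211.7] -0.4748175701223627
-0.26 [ 613.2 -211. ] -0.4678988518850052
-0.28 [ 613.4 -210.3] -0.4609304992396682
```

The bend is about 0.21 rad. I add about 0.05 rad for margin, then centre, open and lift off.

Emit:
send_rows(
  series=[
    {"ax": 0, "ay": 0, "az": 0.025, "dx": 0.02, "dy": -0.4, "dz": 0, "hand": 0.5},
    {"ax": 0, "ay": 0, "az": 0.05, "dx": 0.05, "dy": -0.8, "dz": 0, "hand": 0.5},
    {"ax": 0, "ay": 0, "az": 0.05, "dx": 0.05, "dy": -0.8, "dz": 0, "hand": 0.5},
    {"ax": 0, "ay": 0, "az": 0.05, "dx": 0.05, "dy": -0.8, "dz": 0, "hand": 0.5},
    {"ax": 0, "ay": 0, "az": 0.05, "dx": 0.05, "dy": -0.3, "dz": 0, "hand": 0.5},
    {"ax": 0, "ay": 0, "az": 0.05, "dx": 0.05, "dy": -0.1, "dz": 0, "hand": 0.4},
    {"ax": 0, "ay": 0, "az": 0.05, "dx": 0.05, "dy": -0.1, "dz": 0, "hand": 0.2},
    {"ax": 0, "ay": 0, "az": 0.05, "dx": 0.05, "dy": -0.1, "dz": 0, "hand": 0},
    {"ax": 0, "ay": 0, "az": 0.05, "dx": 0.05, "dy": -0.1, "dz": 0, "hand": 0},
  ],
)

```text
clock: 6.25
eef_pos: [479.4, -129.3, 69.3]
tool_rot: [-3.141, 0.001, -0.562]
force: [0.3, 0.2, 0.4]
width: 85.4
gripper_force: 0.0
```

Emit:
send_rows(
  series=[
    {"ax": 0, "ay": 0, "az": 0, "dx": 0, "dy": 0, "dz": -3, "hand": 0},
    {"ax": 0, "ay": 0, "az": 0, "dx": 0, "dy": 0, "dz": -6, "hand": 0},
    {"ax": 0, "ay": 0, "az": 0, "dx": 0, "dy": 0, "dz": -9, "hand": 0},
    {"ax": 0, "ay": 0, "az": 0, "dx": -3, "dy": 0, "dz": -12, "hand": 0},
    {"ax": 0, "ay": 0, "az": 0, "dx": -6, "dy": 0, "dz": -14, "hand": 0},
    {"ax": 0, "ay": 0, "az": 0, "dx": -6, "dy": 0, "dz": -14, "hand": 0},
    {"ax": 0, "ay": 0, "az": 0, "dx": -6, "dy": 0, "dz": -14, "hand": 0},
  ],
)

```text
clock: 6.95
eef_pos: [429.0, -97.4, 209.8]
tool_rot: [-3.14, -0.001, -0.561]
force: [-0.1, -0.1, 0.1]
width: 85.5
gripper_force: 0.0
```

```bash
python3 - <<'E'
from cell import read_state,get_image
from h import *
s=read_state();print(s["clock"],s["eef_pos"],s["tool_rot"],s["force"],s["width"])
g=get_image("wrist");np.savez("w6.npz",**g);t=get_image("top")
w=cv2.resize(g["pixels"],(400,300));c=cv2.resize(t["pixels"][130:280,340:540],(400,300))
cv2.imwrite("pics/w6.png",np.hstack([w,c])[:,:,::-1]);np.savez("t6.npz",**t)
E
```

```text
6.95 [429.00829592 -97.44863521 209.82424691] [-3.14020499e+00 -1.37045950e-03 -5.60883453e-01] [-0.10963438 -0.11089844  0.108584  ] 85.50329630224584
```

View pics/w6.png

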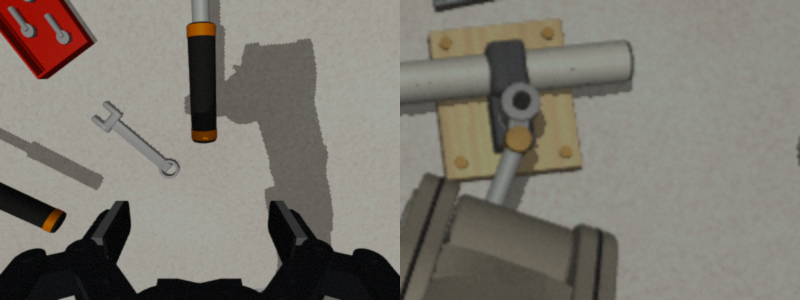

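The handle is free between rings (322,48) and (326,218); the fingers are well above it, and the blue wrench's grip is visible far left, untouched.

```bash
python3 - <<'E'
from h import *
from cell import finish_job
w=dict(np.load("w6.npz"))
a,c=ray(w,(322,48),98),ray(w,(326,218),98);d=a-c
h=np.arctan2(d[1],d[0]);p=np.array([613.2,-211]);e=p-c[:2];h2=np.arctan2(e[1],e[0]);print(a,c,h,h2,"bend",-.257-h,-.257-h2)
if .19<-.257-h2<.4: print(finish_job())
E
```

```text
[ 529.11104376 -163.53074999   98.        ] [ 439.53100046 -110.7455774    98.        ] -0.5324786834030332 -0.523540814095277 bend 0.27547868340303316 0.26654081409527697
the job is handed in; nothing more can be done
None
```

I tightened the white clamp's bolt to home, and its wrench is left bent about 0.27 rad (15°) at the hinge. The arm is clear, the blue wrench was not touched, and the job is handed in at about 7 s; the hand-in returned no verdict.

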